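Close the canister's tuck tab

TASK

Close the pouring opening of the yellow canister: with the fingertips, fold the upright red tab down flat over the lid, then push it by its white rib so that its front edge slides fully beneath the black lip, and let go so that the lip keeps it down. Do not lift, tip or shove the canister away from its place, and leave the flask, cup, tumbler and strainer alone.

Things in the scene. Friction and masses are not known exactly. Their poses are not given: they have to be found in the camera images.
- canister: Loose yellow plastic canister, full, about 0.9 kg, 130 (x) by 100 (y) mm; its lid (138 by 106 mm, dark round pouring opening) has its top 110 mm above the stool. Origin: centre of the underside, z up. +x points from the tab's hinge to the black lip: folding and tucking both go towards +x. The small closed steel spring clip on the +y side is not part of the job.
- flap (a joint): Fold angle of the red tab about its hinge, rad: 0 = flat over the lid, about 1.57 = upright, 2.0 = end stop leaning back away from the lip. A weak spring (about 0.06 N m when flat) lifts it again to about 1.0 whenever it is neither held down nor tucked; it starts at about 1.35 to 1.85; tucked, it rests against the underside of the lip at about 0.04.
- flap_slide (a joint): How far the red tab has been pushed out along its own length, m: 0 = drawn back (as at the start, within 2 mm), 0.018 = pushed fully home. It stays where it is left (about 1 N of friction). With the tab flat its front edge meets the lip at 0.008 and is 10 mm beneath it at 0.018. If it is pushed out while still upright it lands on top of the lip and must be pushed back.
- hinge_axis (a point): Middle of the tab's hinge axis, on the canister at x = -52 mm, y = 0, 115 mm above the stool. The axis runs along the canister's y, between two small yellow lugs (10 by 8 mm, up to 121 mm above the stool) at y = +-34 mm.
- rib (a point): Middle of the rib's pushing face (the face towards the hinge). The white rib is 44 mm wide, 6 mm thick and stands 10 mm proud of the tab's face; this face is 50 mm from the hinge axis when the tab is drawn back. With the tab flat the rib is on top; with it upright the rib is on the side away from the lip.
- tab_edge (a point): Middle of the front (free) edge of the red tab, 92 mm from the hinge axis when drawn back. The tab is a plate 50 mm wide and 5 mm thick that begins 8 mm from the hinge axis; flat, its top face is 117 mm above the stool.
- lip_edge (a point): Middle of the lower front edge of the black lip, where the tab has to go in: on the canister at x = +48 mm, y = 0, 121 mm above the stool. The lip is 64 mm wide in y, reaches from x = +48 to +66 mm, its top is 127 mm above the stool; it is open towards the hinge and closed behind at x = +61 mm.
- flask: Silver vacuum flask with black twist cap, 72 mm across, 205 mm high, loose. Origin: centre of its underside.
- cup: Blue plastic cup with a handle, 84 mm across, 80 mm high, loose. Origin: centre of its underside.
- tumbler: Glass tumbler, 72 mm across, 100 mm high, loose. Origin: centre of its underside.
- strainer: Steel tea strainer, bowl 74 mm across and 26 mm high with a thin handle reaching 80 mm from the bowl's centre towards its -x, loose. Origin: centre of the bowl's underside.
Not all that is in view belongs to the job. What is meant by the canister is not pink, and is the smaller of those in its own colour.

How it is judged:
By the outcome, as a careful person would: the job done as asked, in the order asked, and still so for the second after the job is handed in, with the robot touching nothing.
It also fails if it takes over 35 s, if anything falls off the work surface, if the arm or the gripper's body presses on something with over 40 N, if the wrist force passes 120 N, or if a joint passes its speed limit or range.

ROBOT

A 6-joint arm with a two-finger parallel gripper is mounted at the origin on the work surface. World frame = base frame: x ahead of the robot, y to its left, z up, the work surface at z = 0. Lengths are in m, angles in degrees, forces in N, time in s.
With the tool pointing down it reaches from about 0.325 to 0.775 m from the base axis. Payload 5.5 kg.
Tool frame: the origin (TCP) lies at the centre of the arm's flange, where the gripper is bolted on; the fingertips stand 182 mm ahead of it and the grasp point (between the pads) lies 163 mm ahead of it; z points along the fingers, y is the direction in which the jaws open and shut (so a half turn about z gives the same grasp; the last joint's range is limited). The gripper opens to 88 mm and grips with 3 to 60 N. Pads are 20 mm wide; open, the fingers measure 115 mm over their backs; the gripper's body (75 mm by 178 mm) begins 61 mm behind the grasp point.
Start: joints at [-67.821, 5.22, 70.514, -0, 104.267, -3.249], TCP at [0.258, -0.542, 0.405] pointing down, gripper open.
Joint ranges: [-164.24, 164.24], [-49.07, 125.15], [9.68, 141.18], [-86.29, 266.29], [3.28, 154.24], [-151.56, 151.56]. Speed limits (degrees/s): [147.25, 147.25, 172.46, 180, 180, 180].

INTERFACE

Orientations are given as [roll, pitch, yaw] about the fixed x, y, z axes, in that order (R = Rz(yaw) Ry(pitch) Rx(roll)).
In Python, from station import r gives the robot as it stands. The module is installed in compiled form; this text tells all that it offers. Calls block until the motion is done:
- r.reach(position, orientation): joint-space move of the TCP to a pose.
- r.servo_line(position, rotation=None, speed=0.15): straight line of the TCP; rotation=None keeps the orientation; speed is the mean speed in m/s.
- r.move_joints(angles): joint-space move.
- r.let_go() and r.grab(squeeze=None): open the fingers fully, or close them until they stop; squeeze is the grip in N (None keeps the last).
- r.wait(seconds).
- r.inverse_kinematics(position, orientation): joint angles nearest the present ones, or None.
- r.sense(): the state.
- r.snapshot(name): name is "scene" or "side" or "wrist"; returns a dict with "frame" (420x560x3 uint8, red, green, blue), "fx", "fy", "cx", "cy" (pixels), "dist_coeffs" ([k1, k2, p1, p2, k3] as OpenCV has them; the pictures are not rectified), "R" (3x3) and "t" (3): a world point X has camera coordinates R X + t. Camera axes: x right, y down, z forward; pixel columns grow to the right and rows downward; lengths in m; the calibration is good to about 2 mm. A picture is of the moment at which its call begins. There is no depth.
A pose or a line that the arm cannot do raises r.IKError and nothing moves.
- r.hand_in(): hands the job in, once; it reports no verdict.
The state is a dict: "clock": time; "joints": joint angles; "joint_vel": joint speeds; "joint_torque": joint torques, N m; "tcp_pos": TCP position; "orientation": TCP orientation; "contact_force": force on the tool from outside, world axes, zero at the start; "torque": the same for the moment, N m; "opening": finger opening in m.
Only numpy, scipy, OpenCV 4.12 (cv2) and the standard library are available. Lean on these libraries where they do the work, as an engineer would, in place of code of your own. Each camera call takes 0.05 s, during which the arm holds its last target.

## Working session

There is one attempt and no reset: what is moved stays moved. The work goes in short steps, each a Python script; the robot and the scene stay as the last script left them, time stands still between calls to the robot, and variables do not carry over. Pictures are saved under pics/ and viewed, and the job is handed in when it is done.

```bash
mkdir -p pics; ls; python3 - <<'E'
from station import r
import cv2
for n in("scene","side","wrist"):
    s=r.snapshot(n); cv2.imwrite(f"pics/{n}0.png",s["frame"][:,:,::-1]); print(n,s["fx"],s["fy"],s["cx"],s["cy"],s["dist_coeffs"],s["R"],s["t"])
print(r.sense())
E
```

```text
pics
scene 426.8539697816294 426.8539697816294 283.1452692582946 214.32574094770754 [-0.11141652  0.          0.          0.          0.        ] [[ 0.19037093  0.98153701  0.01854721]
 [ 0.72920727 -0.12873152 -0.67207511]
 [-0.65727898  0.14146832 -0.74025067]] [-0.08822338 -0.28857716  1.35649664]
side 387.03533063286443 387.03533063286443 276.6041065174323 210.0383318199947 [-0.02734846  0.          0.          0.          0.        ] [[-0.99444857 -0.10451464  0.01219572]
 [-0.075909    0.63230152 -0.77099456]
 [ 0.07286885 -0.7676402  -0.63672494]] [0.5290185  0.11892076 0.98294565]
wrist 325.2820622877911 325.2820622877911 278.50402491345045 206.46581126690896 [0.00495075 0.         0.         0.         0.        ] [[ 0.42935095 -0.90313585 -0.00184613]
 [-0.87101841 -0.41462088  0.26347004]
 [-0.23871468 -0.1115131  -0.96466581]] [-0.59980941 -0.03294433  0.39065084]
{'clock': 0.15, 'joints': array([-6.78207138e+01,  5.25458852e+00,  7.05649432e+01, -6.51287804e-05,
        1.04267453e+02, -3.24874856e+00]), 'joint_vel': array([-0.00672782, -0.01119612, -0.18234051, -0.0422224 ,  0.07875767,
        0.04806006]), 'joint_torque': array([ 2.36074338e-03, -4.47048461e+01, -4.06906092e+01,  6.99477433e-02,
        2.74159375e-02, -1.12957707e-04]), 'tcp_pos': array([ 0.25764391, -0.54192584,  0.40376262]), 'orientation': array([-1.79913151e+02, -4.86646752e-03,  2.54280151e+01]), 'contact_force': array([-0.35085281, -0.02681932,  0.97671355]), 'torque': array([0.02066603, 0.00786494, 0.05198312]), 'opening': 0.08772336858514444}
```

View pics/scene0.png

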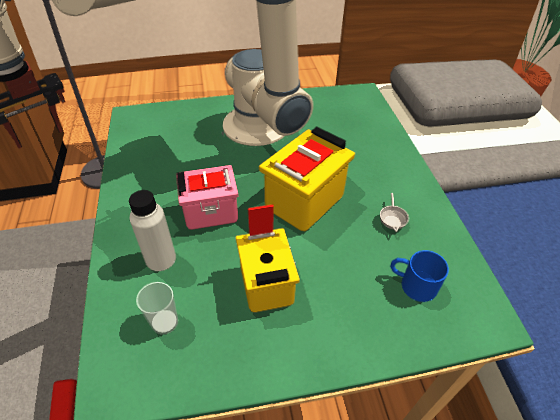

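View pics/side0.png

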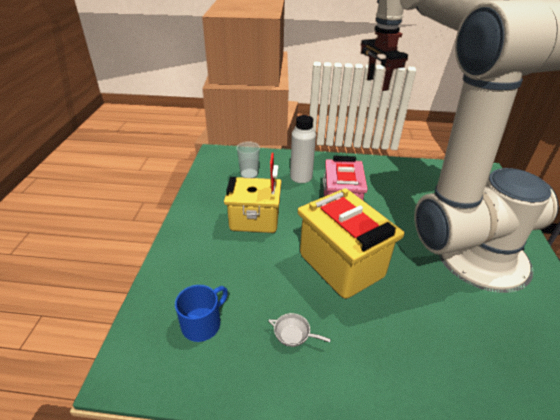

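View pics/wrist0.png

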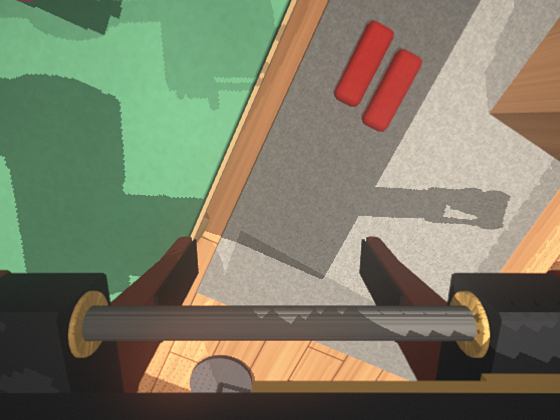

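Candidates in the scene view are the small yellow canister with the upright tab (267,265), the large yellow one with its tab already flat (307,175), and the pink one (208,195). The description (not pink, smaller of the yellow) picks the one at (267,265). I'll check it in a close crop.

```bash
python3 - <<'E'
import cv2,numpy as np
a=cv2.imread("pics/scene0.png")[195:320,225:310]; b=cv2.imread("pics/side0.png")[145:240,215:300]
a=cv2.resize(a,None,fx=4.5,fy=4.5,interpolation=cv2.INTER_CUBIC); b=cv2.resize(b,None,fx=4.5,fy=4.5,interpolation=cv2.INTER_CUBIC)
o=np.zeros((a.shape[0],a.shape[1]+b.shape[1],3),np.uint8);o[:,:a.shape[1]]=a;o[:b.shape[0],a.shape[1]:]=b
print(o.shape);cv2.imwrite("pics/crop0.png",o)
E
```

```text
(562, 764, 3)
```

View pics/crop0.png

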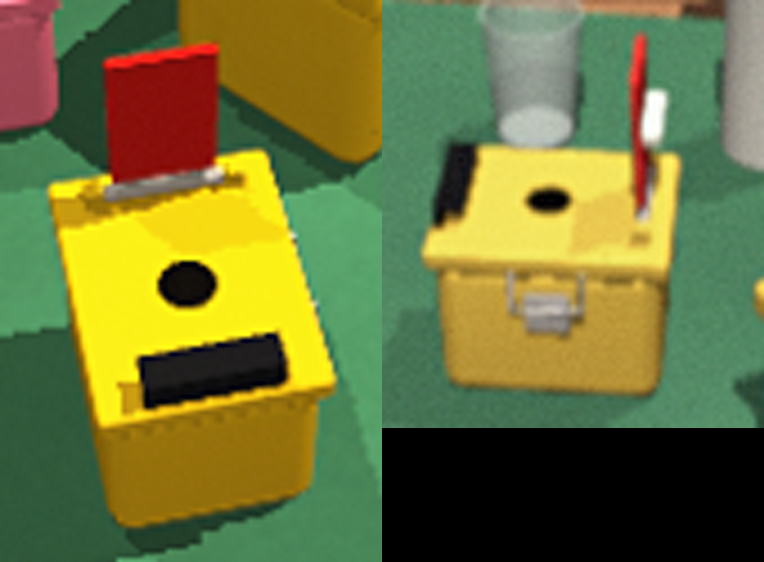

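The crop confirms it: upright red tab, dark opening and black lip at the near end. Next I'll cast rays to the lid corners at z=0.110 in both views, and triangulate the tab edge.

```bash
cat > h.py <<'E'
import numpy as np,cv2
from station import r
def K(s): return np.array([[s["fx"],0,s["cx"]],[0,s["fy"],s["cy"]],[0,0,1.]])
def rays(s,px):
    n=cv2.undistortPoints(np.array(px,float).reshape(-1,1,2),K(s),np.array(s["dist_coeffs"],float)).reshape(-1,2)
    R=np.array(s["R"]);t=np.array(s["t"])
    return -R.T@t,(np.c_[n,np.ones(len(n))]@R)
def plane(s,px,z):
    c,d=rays(s,px); return c+d*((z-c[2])/d[:,2])[:,None]
def proj(s,X):
    return cv2.projectPoints(np.array(X,float).reshape(-1,1,3),cv2.Rodrigues(np.array(s["R"]))[0],np.array(s["t"],float),K(s),np.array(s["dist_coeffs"],float))[0].reshape(-1,2)
def tri(s1,p1,s2,p2):
    c1,d1=rays(s1,[p1]);c2,d2=rays(s2,[p2]);d1=d1[0];d2=d2[0]
    A=np.c_[d1,-d2];k=np.linalg.lstsq(A,c2-c1,rcond=None)[0]
    a=c1+k[0]*d1;b=c2+k[1]*d2;return (a+b)/2,np.linalg.norm(a-b)
E
cat > m1.py <<'E'
from h import *
np.set_printoptions(precision=4,suppress=True)
S=r.snapshot("scene");D=r.snapshot("side")
cs=lambda L,ox,oy:[((u+.5)/4.5-.5+ox,(v+.5)/4.5-.5+oy) for u,v in L]
A=cs([(50,188),(268,150),(335,385),(100,425)],225,195)
P=plane(S,A,.11);print(P,P.mean(0),np.linalg.norm(P-np.roll(P,-1,0),axis=1))
B=cs([(73,147),(298,155),(288,262),(43,260)],215,145)
Q=plane(D,B,.11);print(Q,Q.mean(0),np.linalg.norm(Q-np.roll(Q,-1,0),axis=1))
for n,s,b in(("s",S,(225,310,195,320)),("d",D,(215,300,145,240))):
    f=s["frame"].astype(int);m=(f.max(2)<60)
    h=f[b[2]:b[3],b[0]:b[1]]; 
    mm=np.zeros(m.shape,np.uint8);mm[b[2]:b[3],b[0]:b[1]]=m[b[2]:b[3],b[0]:b[1]]
    k,l,st,ce=cv2.connectedComponentsWithStats(mm)
    for i in range(1,k):
        if st[i,4]>15: print(n,st[i],ce[i],plane(s,[ce[i]],.11)[0])
    rm=(f[...,0]>100)&(f[...,1]<60)&(f[...,2]<60)
    z=np.zeros_like(mm);z[b[2]:b[3],b[0]:b[1]]=rm[b[2]:b[3],b[0]:b[1]]
    c=cv2.findContours(z,0,2)[0];c=max(c,key=cv2.contourArea);print(n,"red",cv2.boundingRect(c))
T=tri(S,cs([(162,52)],225,195)[0],D,cs([(640-382,37)],215,145)[0]);print("tabtop",T)
E
python3 m1.py
```

```text
[[ 0.5402 -0.1194  0.11  ]
 [ 0.535  -0.0137  0.11  ]
 [ 0.6717 -0.0108  0.11  ]
 [ 0.6738 -0.1139  0.11  ]] [ 0.6052 -0.0644  0.11  ] [0.1058 0.1367 0.1031 0.1337]
[[ 0.6702 -0.114   0.11  ]
 [ 0.5347 -0.1222  0.11  ]
 [ 0.5303 -0.0187  0.11  ]
 [ 0.6653 -0.0043  0.11  ]] [ 0.6001 -0.0648  0.11  ] [0.1357 0.1035 0.1358 0.1099]
s [260 253  13  10  96] [266.0625 257.5833] [ 0.6063 -0.0652  0.11  ]
s [256 269  33  17 360] [271.5667 276.9139] [ 0.6546 -0.0623  0.11  ]
s red (248, 205, 26, 31)
d [227 177   9  18  95] [230.6105 184.6526] [ 0.6641 -0.0804  0.11  ]
d [248 187   8   5  28] [251.6429 189.25  ] [ 0.6058 -0.0669  0.11  ]
d red (271, 154, 3, 37)
tabtop (array([ 0.5571, -0.0692,  0.218 ]), np.float64(0.010244964025251211))
```

Canister centre is about (0.603, -0.065), yaw about 0–3°. Both views agree within 5 mm, the lid measures about 135×105 mm, and the opening agrees within 1–2 mm. Before moving, I'll check clearances to the big canister and the flask, then refine with the wrist camera above.

```bash
python3 - <<'E'
from h import *
np.set_printoptions(precision=3,suppress=True)
S=r.snapshot("scene");D=r.snapshot("side")
print("big +x",tri(S,(303,193),D,(301,208)))
print("big -y",tri(S,(261,165),D,(340,195)))
print("big +y",tri(S,(354,155),D,(346,252)))
print("pink near",plane(S,[(237,224),(186,226)],0))
print("flask",plane(S,[(160,266)],0),tri(S,(142,200),D,(304,121)))
for x in(.50,.603):
  for yaw in (0,180): print(x,yaw,r.inverse_kinematics([x,-.065,.36],[180,0,yaw]))
print(r.inverse_kinematics([.50,-.065,.45],[180,0,0]))
E
```

```text
big +x (array([0.473, 0.04 , 0.146]), np.float64(0.0002552428459074997))
big -y (array([ 0.376, -0.034,  0.145]), np.float64(0.017391254786174346))
big +y (array([0.378, 0.185, 0.159]), np.float64(0.004457308540825336))
pink near [[ 0.41  -0.108  0.   ]
 [ 0.394 -0.235 -0.   ]]
flask [[ 0.507 -0.3    0.   ]] (array([ 0.486, -0.298,  0.197]), np.float64(0.00017015514566495285))
0.5 0 [-11.273  -9.856  89.705  -0.    100.15   78.727]
0.5 180 [ -11.273   -9.856   89.705    0.     100.15  -101.273]
0.603 0 [-9.366  5.961 74.241 -0.    99.798 80.634]
0.603 180 [ -9.366   5.961  74.241   0.     99.798 -99.366]
[-11.273  -8.69   79.525  -0.    109.165  78.727]
```

```bash
python3 - <<'E'
from h import *
s=r.snapshot("wrist");C=-np.array(s["R"]).T@s["t"];q=r.sense();print(C-q["tcp_pos"])
r.reach([.47,-.065,.46],[180,0,180]); r.grab(10)
s=r.snapshot("wrist");cv2.imwrite("pics/w1.png",s["frame"][:,:,::-1]);q=r.sense();print(q["clock"],q["opening"],q["tcp_pos"],q["contact_force"])
E
```

```text
[ 0.06447156  0.03009346 -0.01931266]
3.6917 0.00041438736921022354 [ 0.46999964 -0.06502034  0.46002127] [ 0.01318851 -0.19013917  0.61043791]
```

View pics/w1.png

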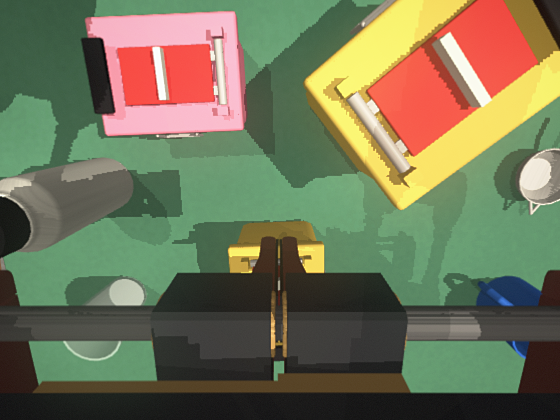

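The canister is hidden behind the fingers here (275,240). I'll shift forward to look straight down on it.

```bash
python3 - <<'E'
from h import *
r.reach([.64,-.065,.47],[180,0,180])
s=r.snapshot("wrist");cv2.imwrite("pics/w2.png",s["frame"][:,:,::-1]);np.save("w2.npy",s,allow_pickle=True);q=r.sense();print(q["clock"])
E
```

```text
4.4583
```

View pics/w2.png

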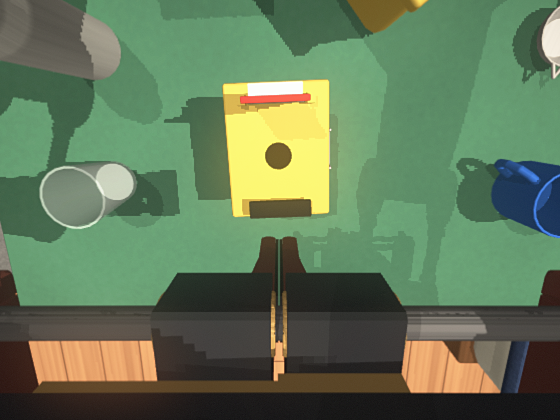

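A clear top view: lid corners near (223,84), (328,80), (328,214), (234,217), opening (278,156), lip (281,208), and the red tab edge seen end-on at row 99 with the rib behind it at row 89.

```bash
python3 - <<'E'
from h import *
np.set_printoptions(precision=4,suppress=True)
s=np.load("w2.npy",allow_pickle=True).item();f=s["frame"].astype(int)
R,G,B=f[...,0],f[...,1],f[...,2]
box=np.zeros(R.shape,bool);box[70:235,210:345]=1
def comp(m):
    k,l,st,ce=cv2.connectedComponentsWithStats((m&box).astype(np.uint8))
    i=1+np.argmax(st[1:,4]);return l==i
def rect(m):
    c=max(cv2.findContours(m.astype(np.uint8),0,2)[0],key=cv2.contourArea)
    return cv2.minAreaRect(c),c
op=comp((f.max(2)<75)&(np.arange(420)[:,None]<185));ys,xs=np.nonzero(op);print("open",xs.mean(),ys.mean(),plane(s,[(xs.mean(),ys.mean())],.11),op.sum())
lip=comp((f.max(2)<75)&(np.arange(420)[:,None]>190));rr,c=rect(lip);b=cv2.boxPoints(rr);print("lip",b,plane(s,b,.127))
red=comp((R>130)&(G<70)&(B<70));rr,c=rect(red);b=cv2.boxPoints(rr);print("red",b,plane(s,b,.207),plane(s,[rr[0]],.207))
wh=comp((f.min(2)>170)&(np.arange(420)[:,None]<100));rr,c=rect(wh);b=cv2.boxPoints(rr);print("rib",b,plane(s,b,.171))
yel=comp((R>120)&(G>90)&(B<90)|red|wh|op|lip);c=max(cv2.findContours(yel.astype(np.uint8),0,2)[0],key=cv2.contourArea)
q=cv2.approxPolyDP(c,8,True).reshape(-1,2);print("lid",q);P=plane(s,q,.11);print(P,P.mean(0))
E
```

```text
Traceback (most recent call last):
ValueError: attempt to get argmax of an empty sequence
```

```bash
cat > m2.py <<'E'
from h import *
np.set_printoptions(precision=4,suppress=True)
s=np.load("w2.npy",allow_pickle=True).item();f=s["frame"].astype(int)
R,G,B=f[...,0],f[...,1],f[...,2]
print(f[156,278],f[208,281],f[120,250],f[99,280],f[89,280])
rows=np.arange(420)[:,None]+0*R
def reg(m,y0,y1):
    z=np.zeros(R.shape,np.uint8);z[y0:y1,212:342]=m[y0:y1,212:342]
    c=max(cv2.findContours(z,0,2)[0],key=cv2.contourArea);return c
dark=(R<110)&(B<70)&(R-G<60)
def show(n,c,z):
    rr=cv2.minAreaRect(c);b=cv2.boxPoints(rr);print(n,rr,"\n",plane(s,b,z),plane(s,[rr[0]],z))
show("open",reg(dark,135,185),.11)
show("lip",reg(dark,192,225),.127)
show("red",reg((R>130)&(G<90)&(B<90),70,115),.207)
show("rib",reg(f.min(2)>150,70,100),.171)
sat=cv2.cvtColor(s["frame"],cv2.COLOR_RGB2HSV);y=((sat[...,0]<34)&(sat[...,1]>120)&(R>120))
z=np.zeros(R.shape,np.uint8);z[70:230,212:342]=y[70:230,212:342];z=cv2.morphologyEx(z,cv2.MORPH_CLOSE,np.ones((5,5)))
c=max(cv2.findContours(z,0,2)[0],key=cv2.contourArea)
show("lid",c,.11);q=cv2.approxPolyDP(cv2.convexHull(c),4,True).reshape(-1,2);print(q,plane(s,q,.11))
E
python3 m2.py
```

```text
[115  96  45] [95 87 55] [252 249 120] [252 103  82] [252 253 251]
open ((275.37530517578125, 157.538818359375), (24.69012451171875, 18.04465103149414), 50.90614700317383) 
 [[ 0.603  -0.0844  0.11  ]
 [ 0.5914 -0.0698  0.11  ]
 [ 0.6111 -0.0536  0.11  ]
 [ 0.6231 -0.0683  0.11  ]] [[ 0.607 -0.069  0.11 ]]
lip ((279.7376708984375, 208.41712951660156), (16.877317428588867, 61.032230377197266), 87.87889862060547) 
 [[ 0.6496 -0.0961  0.127 ]
 [ 0.6472 -0.0336  0.127 ]
 [ 0.6652 -0.0325  0.127 ]
 [ 0.6677 -0.0959  0.127 ]] [[ 0.6573 -0.0645  0.127 ]]
red ((240.98275756835938, 99.70689392089844), (5.756555557250977, 2.0426485538482666), 68.19859313964844) 
 [[ 0.5532 -0.0939  0.207 ]
 [ 0.5527 -0.0925  0.207 ]
 [ 0.5563 -0.0911  0.207 ]
 [ 0.5568 -0.0925  0.207 ]] [[ 0.5547 -0.0925  0.207 ]]
rib ((274.6282653808594, 88.0779800415039), (13.030360221862793, 55.285362243652344), 87.61405944824219) 
 [[ 0.5398 -0.0914  0.171 ]
 [ 0.5381 -0.0469  0.171 ]
 [ 0.548  -0.0463  0.171 ]
 [ 0.5498 -0.0912  0.171 ]] [[ 0.5439 -0.0689  0.171 ]]
lid ((277.3294372558594, 147.67088317871094), (134.12977600097656, 106.22161865234375), 87.90474700927734) 
 [[ 0.5337 -0.1215  0.11  ]
 [ 0.5302 -0.0173  0.11  ]
 [ 0.667  -0.0065  0.11  ]
 [ 0.6714 -0.1225  0.11  ]] [[ 0.5969 -0.067   0.11  ]]
[[328  80]
 [328 211]
 [234 216]
 [223  84]] [[ 0.5313 -0.0172  0.11  ]
 [ 0.665  -0.0119  0.11  ]
 [ 0.6707 -0.1145  0.11  ]
 [ 0.535  -0.1204  0.11  ]]
```

Estimate: canister centre (0.6005, -0.0665), yaw 2.3°. That puts the hinge at (0.5485, -0.0686) and the tab at about 1.5 rad. The lip measures 62.5×18 mm against the stated 64×18, and the rib 44.6 mm against 44, so the sizes agree. Plan: put the closed fingertips on the hinge side of the rib, fold by pushing there, follow the tab down to flat, then slide it forward.

```bash
cat >> h.py <<'E'
YAW=2.3;a=np.radians(YAW);H=np.array([.5485,-.0686]);EX=np.array([np.cos(a),np.sin(a)])
def tcp(xf,z):  # xf: front face of fingertips ahead of hinge (mm); z: tips above hinge axis (mm)
    p=H+EX*(xf-10)/1000; return [p[0],p[1],.115+z/1000+.182]
ORI=[180,0,180+YAW-360]
def f(): 
    q=r.sense();F=q["contact_force"];return np.round([q["clock"],F@np.r_[EX,0],F@np.r_[-EX[1],EX[0],0],F[2]],2)
def pic(n,name):
    s=r.snapshot(n);cv2.imwrite(f"pics/{name}.png",s["frame"][:,:,::-1]);return s
E
python3 - <<'E'
from h import *
r.reach(tcp(-45,130),ORI); print(f())
r.servo_line(tcp(-45,32),speed=.15); print(f())
for x in(-20,-10,0,10): r.servo_line(tcp(x,32),speed=.06); print(x,f())
s=pic("side","s1");c=s["frame"][130:250,200:310,::-1];cv2.imwrite("pics/s1c.png",cv2.resize(c,None,fx=5,fy=5,interpolation=cv2.INTER_CUBIC))
E
```

```text
[ 5.12  0.37  0.23 -0.19]
[ 5.92 -0.3   0.05  1.33]
-20 [ 6.48  0.73 -0.44 -0.33]
-10 [ 6.8  -0.86 -0.21 -0.25]
0 [ 7.12 -0.15 -0.23 -0.74]
10 [ 7.43  0.17  0.49 -0.16]
```

View pics/s1c.png

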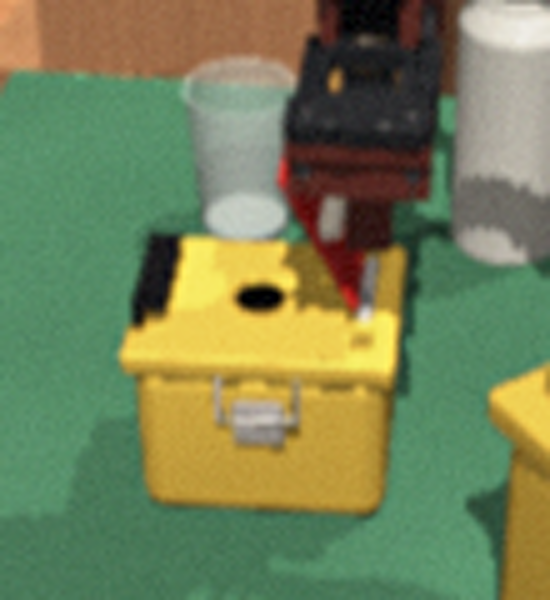

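The tab now leans toward the lip at about 1.1 rad, with the fingertips (crop 370,220) behind the white rib (332,215). Next I follow it down.

```bash
python3 - <<'E'
from h import *
for th in(1.0,.8,.6,.45,.3,.15):
    c,s=np.cos(th),np.sin(th);xf=50*c-12*s-4;rr=(xf+2*s)/c;z=rr*s+2*c
    r.servo_line(tcp(xf,z),speed=.05); print(th,round(xf,1),round(z,1),f())
z=9.
while z>-1:
    z-=1; r.servo_line(tcp(45.5,z+.0),speed=.03); q=f();print(z,q)
    if q[3]>5: break
s=pic("side","s2");c=s["frame"][130:250,200:310,::-1];cv2.imwrite("pics/s2c.png",cv2.resize(c,None,fx=5,fy=5,interpolation=cv2.INTER_CUBIC))
E
```

```text
1.0 12.9 23.8 [ 7.81 -0.04  0.36 -1.02]
0.8 22.2 25.8 [ 8.15 -0.15  0.71  0.18]
0.6 30.5 23.3 [8.48 0.1  0.16 0.13]
0.45 35.8 19.5 [ 8.76 -0.61  0.69  0.46]
0.3 40.2 14.5 [ 9.04  0.53 -0.08  0.36]
0.15 43.6 8.6 [ 9.32  0.9  -0.57  0.84]
8.0 [ 9.57 -1.16  0.01  0.68]
7.0 [ 9.82 -0.11  0.95  0.48]
6.0 [10.07 -0.17  0.16  1.57]
5.0 [10.32 -0.04  0.51  0.75]
4.0 [10.58 -0.14  0.58  0.22]
3.0 [10.82  1.56 -0.26  0.95]
2.0 [11.08  0.35  0.28  3.1 ]
1.0 [11.32 -1.11  0.32  5.67]
```

View pics/s2c.png

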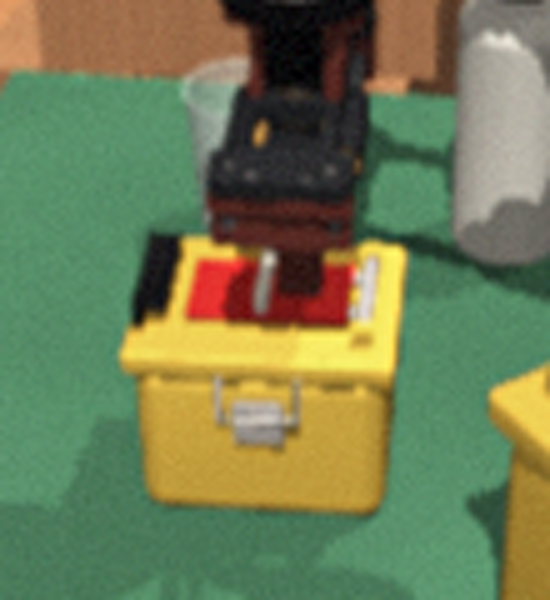

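The tab is flat with its front edge (crop 188,290) just short of the lip (175). The fingertips are behind the rib, pressing 5.7 N. Next I slide forward in small steps.

```bash
python3 - <<'E'
from h import *
x=45.5
while x<65:
    x+=1.5; r.servo_line(tcp(x,.8),speed=.03)
    q=np.mean([f() for _ in range(1)],0);print(x,q)
    if q[1]<-5 or q[3]>18: break
s=pic("side","s3");c=s["frame"][130:250,200:310,::-1];cv2.imwrite("pics/s3c.png",cv2.resize(c,None,fx=5,fy=5,interpolation=cv2.INTER_CUBIC))
E
```

```text
47.0 [11.62 -1.26  0.11  6.14]
48.5 [11.88  0.31 -0.38  6.42]
50.0 [12.12 -0.06  0.55  7.22]
51.5 [12.38 -0.5   0.32  6.73]
53.0 [12.62 -0.62  0.08  5.82]
54.5 [12.88  0.22  0.84  6.27]
56.0 [13.12 -0.78  0.77  6.08]
57.5 [13.38 -0.29  0.63  6.01]
59.0 [13.62 -0.89  0.55  5.86]
60.5 [13.88 -0.89  0.47  6.38]
62.0 [14.12 -0.95  0.84  5.91]
63.5 [14.38 -1.48  0.44  5.82]
65.0 [14.62 -4.02  0.73  7.58]
```

View pics/s3c.png

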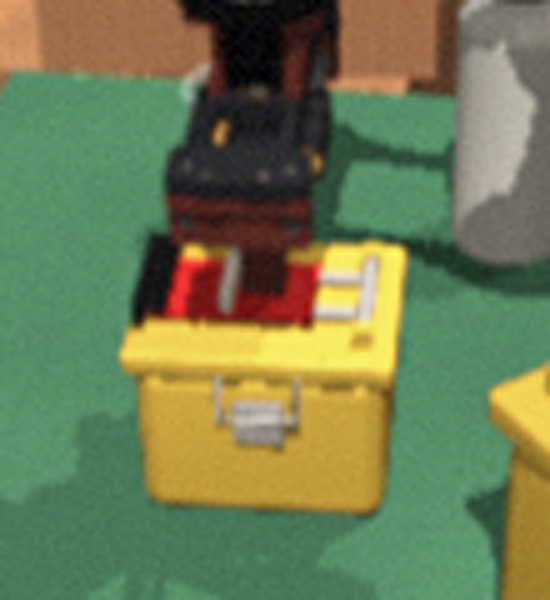

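The tab is under the lip edge and the push force has risen to 4 N. The rib moved about 34 crop px, roughly 17 mm. I'll make tiny steps to confirm it's home.

```bash
python3 - <<'E'
from h import *
r.wait(.1);print(f(),f())
x=65
while x<67.6:
    x+=.4; r.servo_line(tcp(x,.8),speed=.02);r.wait(.1)
    q=f();r.wait(.02);q=(q+f())/2;print(x,q)
    if q[1]<-6.5: break
s=pic("side","s4");c=s["frame"][130:250,200:310,::-1];cv2.imwrite("pics/s4c.png",cv2.resize(c,None,fx=5,fy=5,interpolation=cv2.INTER_CUBIC))
E
```

```text
[14.78 -3.79  0.32  8.02] [14.78 -3.79  0.32  8.02]
65.4 [15.13  -5.42  -0.085  7.295]
65.80000000000001 [15.5   -6.535  0.08   7.61 ]
```

The force climbs steeply, which means the end stop. I'll unload slightly, lift off and look.

```bash
python3 - <<'E'
from h import *
r.servo_line(tcp(64,.8),speed=.03); r.servo_line(tcp(63.5,30),speed=.06); r.servo_line(tcp(63,150),speed=.15)
r.reach([.64,-.065,.47],[180,0,180]);print(f())
s=pic("wrist","w5");np.save("w5.npy",s,allow_pickle=True)
d=pic("side","s5");sc=pic("scene","c5")
a=s["frame"][65:235,205:345,::-1];b=d["frame"][145:240,210:300,::-1];c=sc["frame"][195:320,225:310,::-1]
o=np.zeros((600,800,3),np.uint8)
for im,k,x,y in((a,3,0,0),(b,3.8,425,0),(c,1.9,425,362)):
    i=cv2.resize(im,None,fx=k,fy=k,interpolation=cv2.INTER_CUBIC);i=i[:600-y];o[y:y+i.shape[0],x:x+i.shape[1]]=i
cv2.imwrite("pics/after.png",o)
E
```

```text
[17.69  0.41 -0.1  -0.03]
```

View pics/after.png

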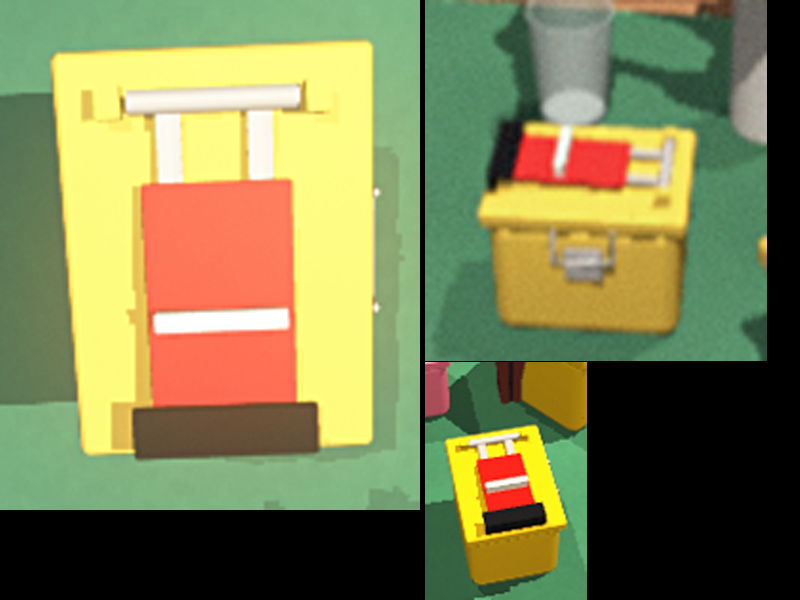

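The tab stays flat with its front end under the lip (wrist crop 225,405). I'll measure the slide in the wrist view and check whether the canister moved.

```bash
sed 's/w2.npy/w5.npy/' m2.py | grep -v '"open"\|"red"\|"rib"' > m3.py; cat >> m3.py <<'E'
cv=lambda u,v:((u+.5)/3-.5+205,(v+.5)/3-.5+65)
hb=plane(s,[cv(213,99)],.117)[0];rear=plane(s,[cv(217,182)],.117)[0]
ribf=plane(s,[cv(221,312),cv(221,331)],.127);lip=plane(s,[cv(226,404)],.127)[0]
for n,p in(("hinge",hb),("rear",rear),("rib back",ribf[0]),("rib front",ribf[1]),("lip",lip)): print(n,p,"from hinge mm",1000*(p[:2]-H)@EX, "from lip", 1000*(p-lip)[:2]@EX)
E
python3 m3.py; echo; python3 m2.py | tail -4
```

```text
[254 118  89] [105  81  58] [254 252 130] [246 239 225] [254 253 133]
lip ((279.57659912109375, 208.22149658203125), (16.47296905517578, 60.96377182006836), 88.02507019042969) 
 [[ 0.6497 -0.096   0.127 ]
 [ 0.6475 -0.0338  0.127 ]
 [ 0.665  -0.0327  0.127 ]
 [ 0.6673 -0.0958  0.127 ]] [[ 0.6573 -0.0645  0.127 ]]
lid ((277.3020324707031, 147.15545654296875), (134.75942993164062, 106.37150573730469), 87.87889862060547) 
 [[ 0.5337 -0.1213  0.11  ]
 [ 0.5301 -0.0175  0.11  ]
 [ 0.6668 -0.0065  0.11  ]
 [ 0.6713 -0.1221  0.11  ]] [[ 0.5968 -0.0669  0.11  ]]
[[328  79]
 [328 211]
 [234 216]
 [222  84]] [[ 0.5311 -0.0174  0.11  ]
 [ 0.6651 -0.012   0.11  ]
 [ 0.6708 -0.1141  0.11  ]
 [ 0.5358 -0.121   0.11  ]]
hinge [ 0.5488 -0.0684  0.117 ] from hinge mm 0.3357371294142987 from lip -99.14033251138869
rear [ 0.5748 -0.0672  0.117 ] from hinge mm 26.38304189083776 from lip -73.09302774996523
rib back [ 0.6165 -0.0658  0.127 ] from hinge mm 68.0211230345772 from lip -31.454946606225786
rib front [ 0.6228 -0.0658  0.127 ] from hinge mm 74.37509021884478 from lip -25.10097942195821
lip [ 0.6479 -0.0641  0.127 ] from hinge mm 99.47606964080298 from lip 0.0

 [223  84]] [[ 0.5313 -0.0172  0.11  ]
 [ 0.665  -0.0119  0.11  ]
 [ 0.6707 -0.1145  0.11  ]
 [ 0.535  -0.1204  0.11  ]]
```

The rib's pushing face is 68.0 mm from the hinge (50 + 18) and the tab's rear edge is at 26.4 mm (8 + 18), so the tab is fully home. The canister moved less than 1 mm. Handing in.

```bash
python3 -c "
from h import *
r.hand_in();print(f())"
```

```text
the job is handed in; nothing more can be done
the job is handed in; nothing more can be done
```

The pouring opening of the small yellow canister is closed, and I handed the job in after about 18 s of robot time. I folded the tab down with closed fingertips behind its rib, pressed it flat at about 6 N, slid it forward to its end stop, then lifted clear.

- **Slide:** in the last wrist view the rib's pushing face is 68.0 mm from the hinge, against 68 mm for fully home. The tab's rear edge is at 26.4 mm, against 26 mm. That puts the front edge about 10 mm under the lip.
- **Hold:** the tab stayed flat after I let go and moved away.
- **Canister and other things:** the canister shifted less than 1 mm. My path kept clear of the flask, cup, tumbler and strainer, but I did not measure their positions afterwards. The highest push force I read was about 6.5 N.
- **Disagreements:** the first views differed by about 5 mm on the canister's position. The first two-view estimate of the tab's top edge had a 10 mm mismatch. My automatic outlines of the opening and the upright tab edge in the wrist view were poor, so I did not use them. I relied on the close wrist view of the lid, lip and rib, which matched the given sizes.

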